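Set bench forceps to a hanging gap gauge and hold

TASK

Hang the notched steel gauge astride the bar of the forceps stand so that its notch is in line with the middle between the forceps' tips, and let go of it. Then squeeze the sprung forceps from both sides until the gap between the tips is as wide as the gauge's notch (12 mm), never pinching the tips shut, and hold that gap steady for a few seconds; finish while still holding it there, with the gauge hanging. Leave the beaker, jars, bottle and dish where they stand.

Things in the scene. Friction and masses are not known exactly. Their poses are not given: they have to be found in the camera images.
- stand: fixed forceps stand: blue base plate 290 (x) x 160 (y) x 18 mm, origin under its centre, turned only in yaw. Cross bar on two posts at its -x end; at its +x end a clamp block (x 90 to 146 mm, 45 mm wide, 103 mm high, small black knob on top up to 121 mm) holds the joined end of the sprung forceps, whose tips point along the stand's -x, towards the bar.
- bar_mid (a point): centre of the steel cross bar: 10 mm diameter, along the stand's y, axis 130 mm above the table, between two posts (caps 16 mm across, up to 138 mm high) 72 mm either side. Axes as the stand's. It lies on the forceps' centre line, 35 mm in front (-x) of the tips.
- forceps_grip (a point): midway between the forceps' two finger ridges, 88 mm above the table, 65 mm behind (+x) the tips, 100 mm behind the bar; axes as the stand's. The steel arms (10 mm tall, ridges 14 mm, centred at this height) lie on its +y and -y sides and are squeezed together along y. At rest 44 mm over the ridges' outsides. Each arm springs back; about 4 N on each at 12 mm of tip gap.
- tip_l (a point): inner face of the left (+y) forceps tip, 88 mm above the table. Tip gap = distance tip_l to tip_r: 39 mm at rest, 0 when shut. Each arm turns about an upright pivot 105 mm behind (+x) its ridge and 170 mm behind its tip, so tip gap = 1.62 x (width over the ridges - 20 mm): 12 mm of gap at about 27.4 mm over the ridges.
- tip_r (a point): inner face of the right (-y) forceps tip, as tip_l
- gauge_mid (a point): centre, half-way up (53 mm above its underside), of the loose gauge: a rigid saddle (inverted U) 106 mm tall, about 0.18 kg, standing on its two plates. z is up, x across the plates' thickness; half a turn about z looks the same. Its white grip fin, 10 (x) x 32 (y) x 40 mm tall, is centred 33 mm above this point. Hung on the bar, this point lies 2 mm below the bar's axis.
- gauge: the same gauge, origin at the centre of its underside. Two steel plates 50 (y) x 60 tall x 4 mm thick, 18 mm clear between them along x, joined on top by a 6 mm bridge (underside at 60 mm) that carries the fin. Each plate has a notch 12 mm wide, 25 mm tall in the middle of its lower edge: the marked gap. Hung, the plates are on the bar's -x and +x sides and the bridge rests on it.
- beaker: bystander: open glass beaker, 68 mm across, 85 mm tall, origin at the centre of its underside
- jar_a: bystander: glass reagent jar with blue cap, 66 mm across, 110 mm tall, origin at the centre of its underside
- jar_b: bystander: a second such jar, 66 mm across, 110 mm tall, origin at the centre of its underside
- wash_bottle: bystander: clear plastic bottle, 70 mm across, 170 mm tall, origin at the centre of its underside
- dish: bystander: flat round clear dish, 90 mm across, 16 mm tall, origin at the centre of its underside
Mind the look-alikes: they are no part of the job. Several things look just like the gauge: the one meant starts farthest from the robot's base.

How it is judged:
By the outcome, as a careful person would: the job done as asked, in the order asked, and still so for the second after the job is handed in, while the arm keeps its last pose, push and grip.
It also fails if it takes over 58 s, if anything falls off the work surface, if the arm or the gripper's body presses on something with over 40 N, if the wrist force passes 120 N, or if a joint passes its speed limit or range.

ROBOT

A 6-joint arm with a two-finger parallel gripper is mounted at the origin on the work surface. World frame = base frame: x ahead of the robot, y to its left, z up, the work surface at z = 0. Lengths are in m, angles in rad, forces in N, time in s.
With the tool pointing down it reaches from about 0.35 to 0.875 m from the base axis. Payload 4.2 kg.
Tool frame: the origin (TCP) lies at the very end of the fingers, on their centre line; the grasp point (between the pads) lies 19 mm behind it; z points along the fingers, y is the direction in which the jaws open and shut (so a half turn about z gives the same grasp; the last joint's range is limited). The gripper opens to 85 mm and grips with 20 to 120 N. Pads are 22 mm wide; open, the fingers measure 114 mm over their backs; the gripper's body (76 mm by 85 mm) begins 54 mm behind the grasp point. The pads swing forward as they close: fully open they stand 13 mm farther back than shut.
Start: joints at [1.545, 0.385, 0.008, 0, -1.194, -0.259], TCP at [0.176, 0.6, 0.231] pointing down, gripper open.
Joint ranges: [-3.14, 3.14], [-1.21, 2.06], [-1.07, 1.41], [-3.16, 2.05], [-2.99, -0.16], [-3.1, 3.1]. Speed limits (rad/s): [2.79, 2.79, 3.14, 3.14, 3.14, 3.14].

INTERFACE

Orientations are given as a 3x3 rotation matrix whose columns are the frame's x, y, z axes.
In Python, from cell import monitor, cams, r gives the robot as it stands.
- The arm moves only by the tool move_arm, never from a script. Its argument "moves" is a list that holds one entry, the list of rows, each a list of 5 numbers: the opening, from 0 (shut) to 1 (fully open), then the shift along the tool's x, y, z in mm, then the turn about the tool's z in rad. A call has 1 to 20 rows; each row is the pose to reach, as a shift and turn from the pose commanded when the call began, along the tool's axes at that moment; what a row does not reach only later rows make up. A row lasts 1/12 s, in which the tool goes at most 41.7 mm and 7.16 degrees, less where a joint would pass 70% of its speed; a pose out of reach is approached as far as the arm can. A call with a gripper value outside its range is refused whole. The fingers move at their own pace and stop on an object; "grip_force" is the grip in N (left out, the last holds). Time passes only in rows, so rows that repeat a pose let the fingers close. It gives the time, the measured TCP pose, the force and the opening at its end, in the units of the state.
- monitor.get_state(): the state, without advancing time (a new reading comes with each control period).
- cams.camera(name): name is "side" or "top" or "wrist"; returns the picture (480x640x3 uint8, red, green, blue); there is no depth.
- cams.camera_params(name): a dict with "K" (3x3 intrinsics, pixels), "k1" (the pictures are not rectified: a ray, as slopes to the right and down, at radius r is drawn at 1 + k1 r^2 times it, then the intrinsics apply), "xyz" and "attitude" of the camera in the world; the wrist camera has in their place "T_tool_cam" (4x4, takes a point from camera to tool coordinates, whose origin is the TCP and whose axes are the flange's). Camera axes: x right, y down, z forward; pixel columns grow to the right and rows downward; lengths in m; the calibration is good to about 2 mm. A picture is of the moment at which its call begins: read the wrist's pose just before it. camera_params takes no time and is no camera call.
- r.job_done(): hands the job in, once; it reports no verdict.
The state is a dict: "t": time; "joint_pos": joint angles; "joint_vel": joint speeds; "tau": joint torques, N m; "position": TCP position; "eef_rot": TCP orientation; "ft_force": force on the tool from outside, world axes, zero at the start; "torque": the same for the moment, N m; "grip_width": finger opening in m.
Only numpy, scipy, OpenCV 4.12 (cv2) and the standard library are available. Lean on these libraries where they do the work, as an engineer would, in place of code of your own. Each camera call takes 0.05 s, during which the arm holds its last target. There are 200 camera calls.

## Working session

There is one attempt and no reset: what is moved stays moved. The work goes in short steps, Python scripts to look and compute and a tool call to move; the robot and the scene stay as the last step left them, time stands still between calls to the robot, and variables do not carry over. Pictures are saved under pics/ and viewed, about 8 in all and at most 12, crops included, and the job is handed in when it is done.

Besides the shell and the picture viewer there is one more tool, called as name([rows], argument=value, ...), one row to a line, values as JSON. move_arm: Moves the arm, as the interface text tells. Its arguments: {"type":"object","properties":{"moves":{"type":"array"},"grip_force":{"type":"number"}},"required":["moves"]}

```bash
mkdir -p pics; ls; cat > h.py <<'E'
import numpy as np, cv2
from cell import monitor, cams, r
def snap(n,f):
    s=monitor.get_state(); im=cams.camera(n); cv2.imwrite('pics/'+f,im[:,:,::-1]); return s,im
def pose(n,s=None):
    p=cams.camera_params(n)
    if n=='wrist':
        T=np.array(p['T_tool_cam']); R=np.array(s['eef_rot']); return p,R@T[:3,:3],R@T[:3,3]+np.array(s['position'])
    return p,np.array(p['attitude']),np.array(p['xyz'])
def ray(n,uv,s=None):
    p,R,c=pose(n,s)
    K=np.array(p['K']); q=np.linalg.inv(K)@np.array([uv[0],uv[1],1.]); d=q[:2]; m=d.copy()
    for _ in range(20): m=d/(1+p['k1']*(m@m))
    return c,R@np.array([m[0],m[1],1.])
def onz(n,uv,z,s=None):
    c,d=ray(n,uv,s); return c+d*(z-c[2])/d[2]
def proj(n,P,s=None):
    p,R,c=pose(n,s); q=R.T@(np.array(P)-c); m=q[:2]/q[2]; m=m*(1+p['k1']*(m@m)); K=np.array(p['K']); return (K@np.array([m[0],m[1],1]))[:2]
E
python3 - <<'E'
from h import *
for n in ['top','side','wrist']: s,_=snap(n,n+'0.png'); print(cams.camera_params(n))
print(s)
E
```

```text
pics
{'K': array([[623.956486  ,   0.        , 306.48802254],
       [  0.        , 623.956486  , 245.52166008],
       [  0.        ,   0.        ,   1.        ]]), 'k1': 0.016390587069244008, 'xyz': array([ 0.22250818, -0.00551057,  1.6332311 ]), 'attitude': array([[-0.08736235, -0.97246535,  0.21605314],
       [-0.99616229,  0.08644436, -0.0137139 ],
       [-0.00534028, -0.21642207, -0.97628529]])}
{'K': array([[532.14395495,   0.        , 317.25187618],
       [  0.        , 532.14395495, 236.89405558],
       [  0.        ,   0.        ,   1.        ]]), 'k1': -0.011873512926074851, 'xyz': array([0.30944599, 0.94604054, 0.74968612]), 'attitude': array([[-0.96651722, -0.14777304,  0.20977986],
       [-0.25634617,  0.51956882, -0.81506741],
       [ 0.01144991, -0.84155295, -0.54005327]])}
{'K': array([[363.63013224,   0.        , 320.23503045],
       [  0.        , 363.63013224, 235.95938906],
       [  0.        ,   0.        ,   1.        ]]), 'k1': -0.02002919745108297, 'T_tool_cam': array([[ 9.59559909e-04, -9.58712843e-01, -2.84374337e-01,
         7.19914675e-02],
     
[... 325 characters left out ...]
603e-03, -4.17908477e-04,
       -1.19402118e+00, -2.58586398e-01]), 'joint_vel': array([ 0.00119074, -0.00153439,  0.0049016 ,  0.00098846, -0.00180998,
       -0.00081542]), 'tau': array([-5.86638162e-04, -3.93317771e+01,  1.88931727e+01,  4.19799864e+00,
       -2.56592517e-03,  6.42029661e-06]), 'position': array([0.17545325, 0.59931351, 0.23032866]), 'eef_rot': array([[ 9.59674432e-01, -2.81113485e-01, -4.39701296e-04],
       [-2.81113801e-01, -9.59672471e-01, -1.94404439e-03],
       [ 1.24527862e-04,  1.98925579e-03, -9.99998014e-01]]), 'ft_force': array([0.25677274, 0.08598646, 0.87468914]), 'torque': array([ 0.02479398, -0.01145711, -0.03325989]), 'grip_width': 0.08565098942237757}
```

View pics/top0.png

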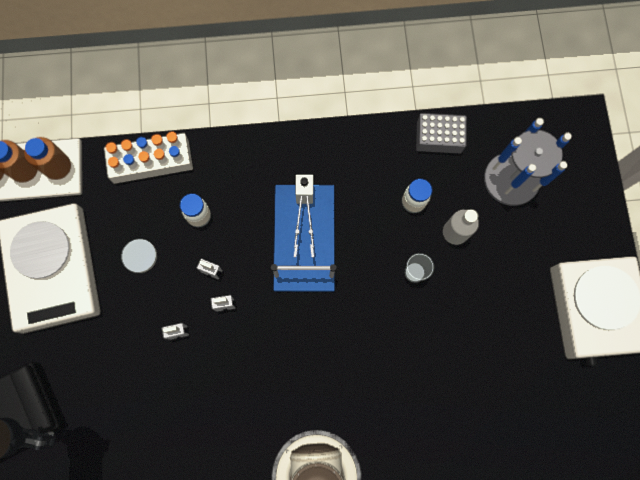

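View pics/side0.png

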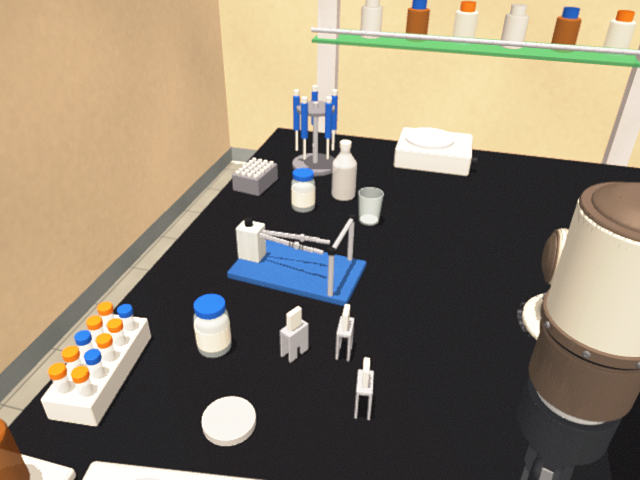

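Top view: the robot is at the bottom. The stand is at about (304,240), with its bar along row 268 and the clamp at (304,188). There are three gauges, at (208,268), (222,303) and (174,331). Next I'll measure the stand and the gauges.

```bash
cat > m.py <<'E'
from h import *
im=cv2.imread('pics/top0.png'); hsv=cv2.cvtColor(im,cv2.COLOR_BGR2HSV)
m=cv2.inRange(hsv,(100,120,60),(125,255,255)); m[:,:250]=0;m[:,360:]=0
c=max(cv2.findContours(cv2.morphologyEx(m,cv2.MORPH_CLOSE,np.ones((9,9))),0,2)[0],key=cv2.contourArea)
b=cv2.boxPoints(cv2.minAreaRect(c)); P=np.array([onz('top',q,.018) for q in b])
print('base px',b.round(1).tolist()); print(P.round(4), 'sides',[round(np.linalg.norm(P[i]-P[i-1]),3) for i in range(4)],'centre',P.mean(0).round(4))
e=[P[i]-P[i-1] for i in range(4)]; L=max(e,key=np.linalg.norm); print('yaw',np.arctan2(L[1],L[0]))
for n,boxes in (('top',[(195,255,228,282),(208,290,238,316),(160,320,190,343)]),('side',[(275,300,312,365),(332,300,358,365),(352,355,378,422)])):
  im=cv2.imread(f'pics/{n}0.png')
  for x0,y0,x1,y1 in boxes:
    g=im[y0:y1,x0:x1].min(2); w=(g>205).astype(np.uint8)
    k,l,st,ce=cv2.connectedComponentsWithStats(w); i=1+np.argmax(st[1:,4]); cc=cv2.findContours((l==i).astype(np.uint8),0,2)[0][0]
    print(n,'fin',ce[i]+[x0,y0],st[i],cv2.minAreaRect(cc), 'onz .106',onz(n,ce[i]+[x0,y0],.106).round(4))
im=cv2.imread('pics/top0.png')
A=cv2.resize(im[225:345,160:280],(480,480),interpolation=cv2.INTER_CUBIC)
B=cv2.resize(im[175:295,265:345],(320,480),interpolation=cv2.INTER_CUBIC)
cv2.imwrite('pics/c1.png',np.hstack([A,B]))
E
python3 m.py
```

```text
base px [[273.0, 184.0], [334.0, 184.0], [334.0, 291.0], [273.0, 291.0]]
[[ 0.7582  0.0473  0.018 ]
 [ 0.7435 -0.1174  0.018 ]
 [ 0.4526 -0.0891  0.018 ]
 [ 0.4666  0.0695  0.018 ]] sides [np.float64(0.292), np.float64(0.165), np.float64(0.292), np.float64(0.159)] centre [ 0.6052 -0.0224  0.018 ]
yaw -0.07588056355190043
top fin [207.32110092 266.16513761] [  3   5  20  15 109] ((12.637931823730469, 11.655173301696777), (18.383838653564453, 9.284767150878906), 21.801406860351562) onz .106 [0.5299 0.2236 0.106 ]
top fin [217.31081081 301.28378378] [ 4  7 14 11 74] ((10.554052352905273, 11.824325561523438), (9.370742797851562, 13.645115852355957), 80.53767395019531) onz .106 [0.44   0.2038 0.106 ]
top fin [172.35964912 329.5       ] [  3   4  20  13 114] ((12.692683219909668, 10.0658540725708), (9.638339042663574, 19.4862060546875), 77.90524291992188) onz .106 [0.3808 0.3166 0.106 ]
side fin [291.75918367 323.06530612] [  6   6  26  31 245] ((17.30000114440918, 21.900001525878906), (20.600004196166992, 29.000003814697266), 53.130104064941406) onz .106 [0.5302 0.2627 0.106 ]
side fin [344.74904943 322.45247148] [  5   4  17  32 263] ((14.576470375061035, 19.9058837890625), (13.449688911437988, 31.23798942565918), 12.52880859375) onz .106 [0.4392 0.2356 0.106 ]
side fin [364.51604278 378.26203209] [  5   3  16  36 374] ((12.5, 20.5), (35.0, 15.0), 90.0) onz .106 [0.3808 0.3556 0.106 ]
```

View pics/c1.png

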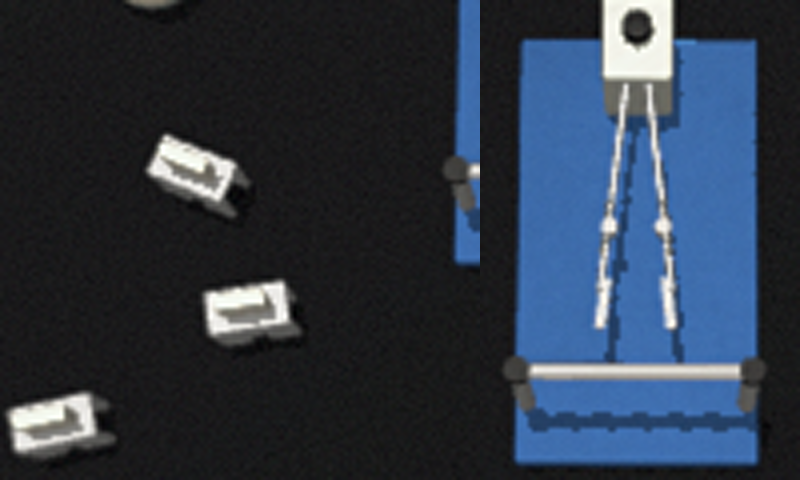

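```bash
python3 - <<'E'
from h import *
A=lambda x,y:(160+x/4,225+y/4); B=lambda x,y:(265+(x-480)/4,175+y/4)
a=onz('top',A(168,135),.066);b=onz('top',A(243,165),.066);print('edge',a,b,np.linalg.norm(a-b),np.arctan2(*(a-b)[1::-1]))
c1=onz('top',B(516,370),.138);c2=onz('top',B(752,370),.138);k=onz('top',B(637,27),.121)
t1=onz('top',B(600,326),.093);t2=onz('top',B(671,326),.093)
for n,v in dict(c1=c1,c2=c2,barmid=(c1+c2)/2,knob=k,t1=t1,t2=t2,tm=(t1+t2)/2).items():print(n,v.round(4))
d=c1-c2;print('bar len',np.linalg.norm(d),'yaw',np.arctan2(-d[0],d[1]),'knob yaw',np.arctan2(*(k-(c1+c2)/2)[1::-1]))
# fin: top edge in side & top -> intersect centroid rays
p,d1=ray('top',(207.3,266.2));q,d2=ray('side',(291.8,323.1))
M=np.stack([d1,-d2],1);t=np.linalg.lstsq(M,q-p,rcond=None)[0];print(p+t[0]*d1,q+t[1]*d2)
E
```

```text
edge [0.55846094 0.24214623 0.066     ] [0.53469512 0.19542103 0.066     ] 0.052421927742016976 1.1002689690920249
c1 [0.5058 0.0571 0.138 ]
c2 [ 0.4931 -0.086   0.138 ]
barmid [ 0.4994 -0.0145  0.138 ]
knob [ 0.7229 -0.0356  0.121 ]
t1 [0.5377 0.0042 0.093 ]
t2 [ 0.5338 -0.0404  0.093 ]
tm [ 0.5357 -0.0181  0.093 ]
bar len 0.14369950055045516 yaw -0.08846874408856821 knob yaw -0.09424904929405904
[0.5364047  0.22855777 0.07326888] [0.54098663 0.22909326 0.07427121]
```

move_arm([
  [[1, 448, 260, 0, 1.756], [1, 448, 260, 0, 1.756], [1, 448, 260, 0, 1.756], [1, 448, 260, 0, 1.756], [1, 448, 260, 0, 1.756], [1, 448, 260, 0, 1.756], [1, 448, 260, 0, 1.756], [1, 448, 260, 0, 1.756], [1, 448, 260, 0, 1.756], [1, 448, 260, 0, 1.756], [1, 448, 260, 0, 1.756], [1, 448, 260, 0, 1.756], [1, 448, 260, 0, 1.756], [1, 448, 260, 0, 1.756], [1, 448, 260, 0, 1.756], [1, 448, 260, 0, 1.756], [1, 448, 260, 0, 1.756], [1, 448, 260, 0, 1.756]],
])

```text
t: 1.65
position: [0.532, 0.2251, 0.2313]
eef_rot: [[-0.45, -0.893, -0.0], [-0.893, 0.45, 0.0], [0.0, 0.0, -1.0]]
ft_force: [0.0, -0.5, 0.7]
grip_width: 0.0855
```

```bash
python3 - <<'E'
from h import *
s,im=snap('wrist','w1.png'); print(s['t'],s['position'],s['eef_rot'].round(3).tolist(),s['joint_pos'].round(2))
np.save('w1.npy',s,allow_pickle=True)
E
```

```text
1.65 [0.531974   0.22506194 0.23134435] [[-0.45, -0.893, -0.0], [-0.893, 0.45, 0.0], [0.0, 0.0, -1.0]] [ 0.68  0.3  -0.11 -0.   -1.15 -1.15]
```

View pics/w1.png

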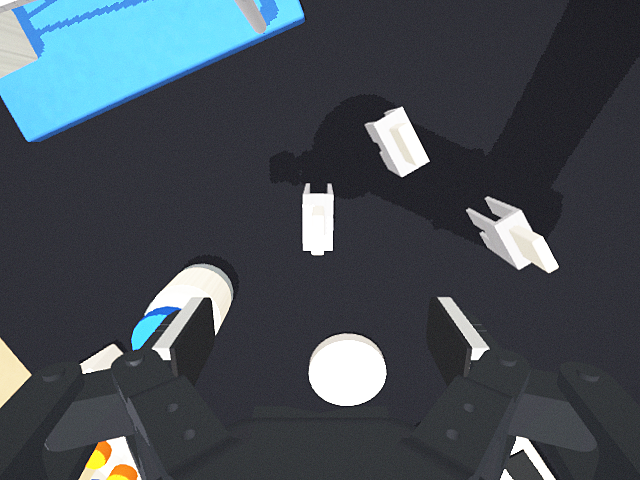

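The target gauge stands near (317,225), almost aligned with the tool axes. I'll take an enhanced crop for its exact position.

```bash
python3 - <<'E'
from h import *
s=np.load('w1.npy',allow_pickle=True).item()
im=cv2.imread('pics/w1.png'); c=im[170:270,280:360]
g=c.min(2).astype(float); g=np.clip((g-90)/(255-90),0,1)**2.5*255
cv2.imwrite('pics/c2.png',cv2.resize(g.astype(np.uint8),(480,600),interpolation=cv2.INTER_CUBIC))
x,y=np.array(s['position'])[:2]
for z in (.106,.066,.0): print(z,proj('wrist',[x,y,z],s))
E
```

```text
0.106 [319.77047057 227.4626642 ]
0.066 [319.81392846 215.4518033 ]
0.0 [319.86645023 200.94385658]
```

View pics/c2.png

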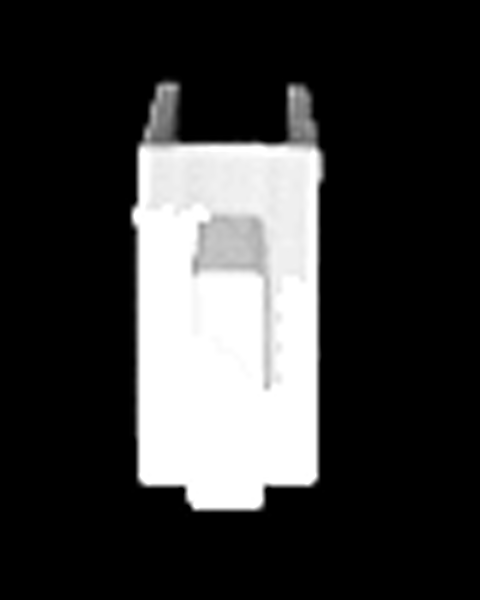

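```bash
python3 - <<'E'
from h import *
s=np.load('w1.npy',allow_pickle=True).item()
R=s['eef_rot'];p=np.array(s['position'])
for z,c in ((.106,[(196,268),(265,269),(263,508),(188,508)]),(.066,[(139,146),(318,146),(318,486),(138,486)])):
  P=np.array([R.T@(onz('wrist',(280+x/6-.42,170+y/6-.42),z,s)-p) for x,y in c])*1e3
  print(P.round(1).tolist(),'mid',P.mean(0).round(1)); print('yaw of sides',[round(float(np.arctan2(P[i][1]-P[j][1],P[i][0]-P[j][0])),3) for i,j in((0,3),(1,2))])
E
```

```text
[[10.3, -5.7, 125.3], [10.2, 3.0, 125.3], [-21.7, 2.8, 125.3], [-21.7, -6.9, 125.3]] mid [ -5.7  -1.7 125.3]
yaw of sides [0.038, 0.004]
[[18.9, -14.6, 165.3], [18.9, 10.9, 165.3], [-32.2, 11.4, 165.3], [-32.3, -15.4, 165.3]] mid [ -6.7  -1.9 165.3]
yaw of sides [0.016, -0.011]
```

move_arm([
  [[1, -6.2, -1.8, 40, 0.01], [1, -6.2, -1.8, 80, 0.01], [1, -6.2, -1.8, 110, 0.01], [1, -6.2, -1.8, 135, 0.01], [1, -6.2, -1.8, 150, 0.01], [1, -6.2, -1.8, 158, 0.01], [1, -6.2, -1.8, 158, 0.01], [0, -6.2, -1.8, 158, 0.01], [0, -6.2, -1.8, 158, 0.01], [0, -6.2, -1.8, 158, 0.01], [0, -6.2, -1.8, 158, 0.01], [0, -6.2, -1.8, 158, 0.01], [0, -6.2, -1.8, 158, 0.01], [0, -6.2, -1.8, 158, 0.01], [0, -6.2, -1.8, 158, 0.01], [0, -6.2, -1.8, 158, 0.01], [0, -6.2, -1.8, 158, 0.01]],
], grip_force=40)

```text
t: 3.12
position: [0.5372, 0.2293, 0.0739]
eef_rot: [[-0.462, -0.887, 0.001], [-0.887, 0.462, 0.0], [-0.001, -0.001, -1.0]]
ft_force: [-0.4, -0.5, 4.3]
grip_width: 0.0093
```

move_arm([
  [[0, 0, 0, -30, 0], [0, 0, 0, -70, 0], [0, 0, 0, -110, 0], [0, 0, 0, -145, 0], [0, 20, -6, -170, -0.04], [0, 45, -14, -170, -0.1], [0, 75, -23, -170, -0.19], [0, 105, -32, -170, -0.27], [0, 132, -41, -170, -0.34], [0, 153, -47, -170, -0.392], [0, 165, -51, -170, -0.392], [0, 169, -52.4, -170, -0.392], [0, 169, -52.4, -170, -0.392], [0, 169, -52.4, -170, -0.392]],
])

```text
t: 4.28
position: [0.5056, 0.0556, 0.243]
eef_rot: [[-0.089, -0.996, -0.0], [-0.996, 0.089, 0.0], [-0.0, 0.0, -1.0]]
ft_force: [0.1, -0.3, -1.4]
grip_width: 0.0096
```

```bash
python3 - <<'E'
from h import *
s,im=snap('wrist','w2.png'); print(s['t'],s['position'],s['eef_rot'].round(4).tolist(),s['joint_pos'].round(2))
np.save('w2.npy',s,allow_pickle=True)
E
```

```text
4.2833 [0.50563731 0.05558032 0.24301458] [[-0.0886, -0.9961, -0.0001], [-0.9961, 0.0886, 0.0002], [-0.0002, 0.0001, -1.0]] [ 0.43  0.18 -0.25 -0.   -1.14 -0.52]
```

View pics/w2.png

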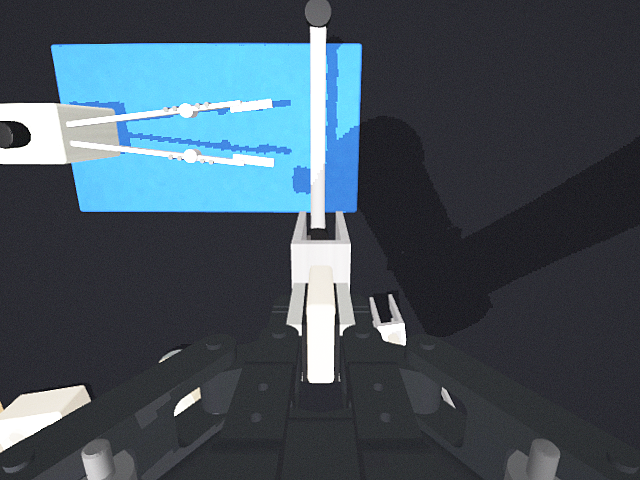

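```bash
python3 - <<'E'
from h import *
s=np.load('w2.npy',allow_pickle=True).item(); R=s['eef_rot'];p=np.array(s['position'])
g=cv2.imread('pics/w2.png').min(2)
T=lambda u,v,z:(R.T@(onz('wrist',(u,v),z,s)-p)*1e3).round(1)
for v in (60,100,140,180,215):
  c=[u for u in range(300,335) if g[v,u]>150]; print('bar row',v,c[0],c[-1],T((c[0]+c[-1])/2,v,.133),'w',T(c[-1]+.5,v,.13)-T(c[0]-.5,v,.13))
print('cap',T(317.5,12,.138))
for u in (245,255,265,270):
  for a,b in((90,120),(145,175)):
    c=[v for v in range(a,b) if g[v,u]>150]; print('tip col',u,c[0],c[-1],T(u,c[0]-.5,.093),T(u,c[-1]+.5,.093))
for v in (103,161): c=[u for u in range(240,300) if g[v,u]>150]; print('tip end row',v,c[-1],T(c[-1]+.5,v,.093))
for q in((187,111),(190,156)): print('ridge',T(*q,.095))
for v in (248,255): c=[u for u in range(280,365) if g[v,u]>120]; print('bridge',v,c[0],c[-1])
print(T(292,242.5,.235),T(350,242.5,.235), 'blue corners',T(361.5,44,.018),T(357,211,.018))
E
```

```text
bar row 60 310 325 [114.6  -1.4 110. ] w [ 0.  10.3  0. ]
bar row 100 310 325 [ 90.5  -1.4 110. ] w [ 0.  10.6  0. ]
bar row 140 310 324 [ 65.1  -1.7 110. ] w [ 0.  10.2  0. ]
bar row 180 310 324 [ 38.2  -1.8 110. ] w [ 0.1 10.6  0. ]
bar row 215 300 324 [ 13.2  -5.4 110. ] w [ 0.  18.1  0. ]
cap [140.6  -1.3 105. ]
tip col 245 102 110 [ 92.3 -56.8 150. ] [ 85.8 -57.1 150. ]
tip col 245 155 163 [ 52.8 -58.9 150. ] [ 45.8 -59.3 150. ]
tip col 255 100 109 [ 93.7 -49.1 150. ] [ 86.5 -49.4 150. ]
tip col 255 156 165 [ 52.  -51.1 150. ] [ 44.2 -51.5 150. ]
tip col 265 99 108 [ 94.4 -41.5 150. ] [ 87.2 -41.7 150. ]
tip col 265 157 166 [ 51.3 -43.2 150. ] [ 43.4 -43.5 150. ]
tip col 270 98 107 [ 95.1 -37.6 150. ] [ 88.  -37.9 150. ]
tip col 270 158 166 [ 50.5 -39.3 150. ] [ 43.4 -39.5 150. ]
tip end row 103 271 [ 91.2 -36.6 150. ]
tip end row 161 273 [ 47.8 -36.6 150. ]
ridge [  85.5 -101.   148. ]
ridge [  51.9 -101.9  148. ]
bridge 248 291 350
bridge 255 291 350
[ 24.8 -11.9   8. ] [24.8 13.4  8. ] blue corners [147.3  38.3 225. ] [ -9.4  38.6 225. ]
```

Tip midpoint is at tool x +69 mm, and the cap and base plate agree. The bar axis is at y −1.5 and the held gauge at y +0.7. The tip-to-bar distance of 35 mm matches the spec. I'll move over the bar and lower partway.

move_arm([
  [[0, 15, 0, 0, 0], [0, 35, -1, 0, 0], [0, 55, -2, 0, 0], [0, 65, -2.2, 0, 0], [0, 69.2, -2.2, 0, 0], [0, 69.2, -2.2, 0, 0], [0, 69.2, -2.2, 10, 0], [0, 69.2, -2.2, 20, 0], [0, 69.2, -2.2, 30, 0], [0, 69.2, -2.2, 38, 0], [0, 69.2, -2.2, 46, 0], [0, 69.2, -2.2, 52, 0], [0, 69.2, -2.2, 52, 0]],
])

```text
t: 5.42
position: [0.5005, -0.0141, 0.1895]
eef_rot: [[-0.088, -0.996, -0.003], [-0.996, 0.088, -0.001], [0.001, 0.003, -1.0]]
ft_force: [-0.2, 0.1, -1.1]
grip_width: 0.0095
```

```bash
python3 - <<'E'
from h import *
s,im=snap('side','s2.png'); print(s['t'],s['position'],s['ft_force'])
im=cv2.imread('pics/s2.png'); cv2.imwrite('pics/s2c.png',cv2.resize(im[150:310,220:400],(720,640))[:600])
E
```

```text
5.4167 [ 0.50048975 -0.01411528  0.18947548] [-0.18609758  0.05802802 -1.12832884]
```

View pics/s2c.png

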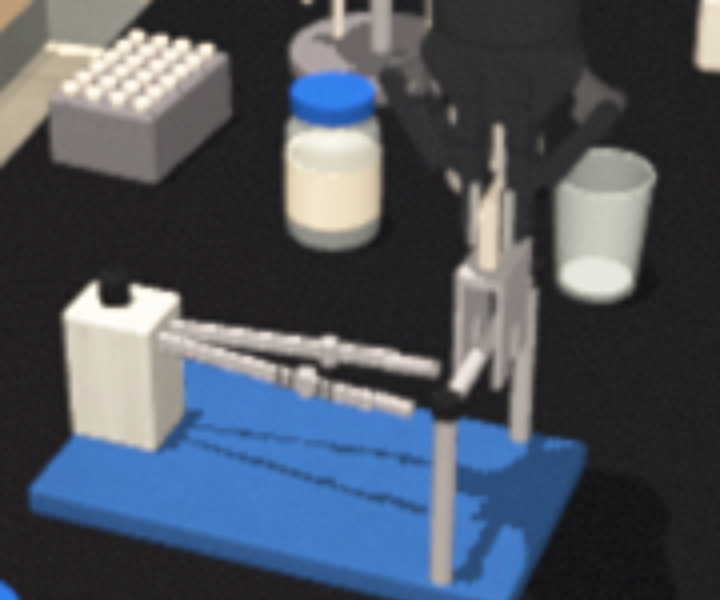

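The plates straddle the bar between the posts (crop about (490,310)) with no contact force. I'll lower it to contact.

move_arm([
  [[0, 0, 0, 12, 0], [0, 0, 0, 24, 0], [0, 0, 0, 32, 0], [0, 0, 0, 36, 0], [0, 0, 0, 38, 0], [0, 0, 0, 39, 0], [0, 0, 0, 39, 0]],
])

```text
t: 6.05
position: [0.5018, -0.014, 0.1527]
eef_rot: [[-0.088, -0.996, 0.001], [-0.996, 0.088, 0.0], [-0.0, -0.001, -1.0]]
ft_force: [-0.1, -0.2, -1.4]
grip_width: 0.0098
```

move_arm([
  [[0, 0, 0, 1, 0], [0, 0, 0, 2, 0], [0, 0, 0, 3, 0], [0, 0, 0, 3, 0], [0, 0, 0, 3, 0]],
])

```text
t: 6.47
position: [0.5014, -0.0141, 0.1494]
eef_rot: [[-0.088, -0.996, 0.0], [-0.996, 0.088, -0.0], [0.0, -0.0, -1.0]]
ft_force: [0.4, 0.4, -1.6]
grip_width: 0.0095
```

move_arm([
  [[0, 0, 0, 0.7, 0], [0, 0, 0, 1.4, 0], [0, 0, 0, 2, 0], [0, 0, 0, 2, 0]],
])

```text
t: 6.8
position: [0.5017, -0.0141, 0.1488]
eef_rot: [[-0.087, -0.996, 0.001], [-0.996, 0.087, -0.0], [0.0, -0.001, -1.0]]
ft_force: [-3.1, 0.2, 7.8]
grip_width: 0.0092
```

move_arm([
  [[0.1, 0, 0, -0.5, 0], [0.2, 0, 0, -0.5, 0], [0.3, 0, 0, -0.5, 0], [0.4, 0, 0, -0.5, 0], [0.4, 0, 0, -0.5, 0], [0.4, 0, 0, -0.5, 0], [0.4, 0, 0, -10, 0], [0.4, 0, 0, -30, 0], [0.4, 0, 0, -60, 0], [0.4, 0, 0, -90, 0], [0.4, 0, 0, -105, 0], [0.4, 0, 0, -105, 0]],
])

```text
t: 7.8
position: [0.5038, -0.0139, 0.2575]
eef_rot: [[-0.087, -0.996, 0.01], [-0.996, 0.087, 0.001], [-0.002, -0.01, -1.0]]
ft_force: [0.5, -0.0, -0.4]
grip_width: 0.034
```

```bash
python3 - <<'E'
from h import *
s,w=snap('wrist','w3.png'); print(s['t'],s['position'],s['eef_rot'].round(3).tolist(),s['grip_width'],s['ft_force'])
np.save('w3.npy',s,allow_pickle=True)
snap('side','s3.png')
im=cv2.imread('pics/s3.png'); a=cv2.resize(im[180:310,230:370],(400,371),interpolation=cv2.INTER_CUBIC)
b=cv2.resize(cv2.imread('pics/w3.png')[0:371,120:520],(400,371)); cv2.imwrite('pics/c3.png',np.hstack([a,b]))
E
```

```text
7.8 [ 0.50378505 -0.01388745  0.25746054] [[-0.087, -0.996, 0.01], [-0.996, 0.087, 0.001], [-0.002, -0.01, -1.0]] 0.03397425034553329 [ 0.47244102 -0.03818004 -0.36605241]
```

View pics/c3.png

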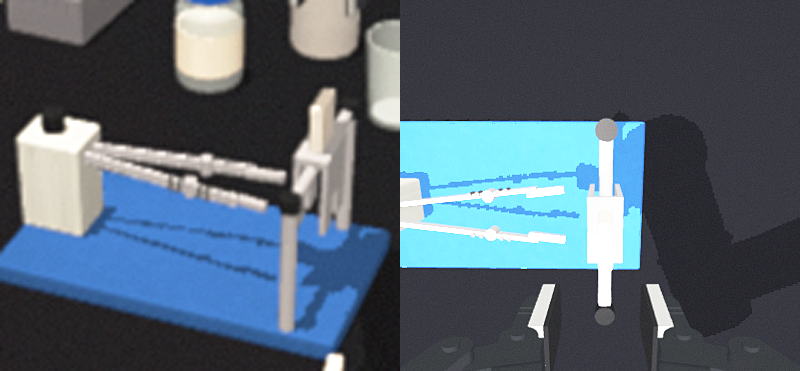

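The gauge hangs upright on the bar. I'll check its centring numerically from the picture already saved, viewing one crop.

```bash
python3 - <<'E'
from h import *
s=np.load('w3.npy',allow_pickle=True).item(); R=s['eef_rot'];p=np.array(s['position'])
im=cv2.imread('pics/w3.png'); g=im.min(2)
T=lambda u,v,z:(R.T@(onz('wrist',(u,v),z,s)-p)*1e3).round(1)
c=im[175:275,270:350].min(2).astype(float); c=np.clip((c-90)/165,0,1)**2.5*255
cv2.imwrite('pics/c4.png',cv2.resize(c.astype(np.uint8),(480,600),interpolation=cv2.INTER_CUBIC))
print('caps',T(326,130,.138),T(324,316,.138))
for u in (265,275,280):
  for a,b in((180,200),(228,252)):
    k=[v for v in range(a,b) if g[v,u]>150]; print('tip col',u,k[0],k[-1],T(u,k[0]-.5,.093),T(u,k[-1]+.5,.093))
E
```

```text
caps [ 71.5   4.4 119.3] [-72.5   3.6 119.6]
tip col 265 187 195 [ 25.2 -46.4 164.9] [ 17.4 -46.8 164.9]
tip col 265 232 241 [-14.6 -48.1 165. ] [-23.8 -48.5 165. ]
tip col 275 186 194 [ 26.  -37.9 164.8] [ 18.3 -38.2 164.8]
tip col 275 233 242 [-15.5 -39.3 164.9] [-24.7 -39.6 164.9]
tip col 280 185 194 [ 26.9 -33.6 164.7] [ 18.3 -33.9 164.8]
tip col 280 234 243 [-16.4 -34.9 164.8] [-25.6 -35.2 164.9]
```

View pics/c4.png

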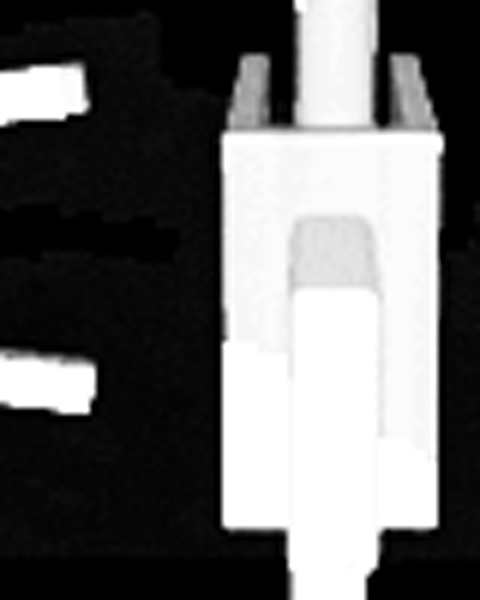

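move_arm([
  [[0.8, 0, -30, 0, 0.12], [0.8, 0, -60, 0, 0.24], [0.8, 0, -85, 0, 0.36], [0.8, 0, -97, 0, 0.48], [0.8, 0, -97, 0, 0.6], [0.8, 0, -97, 0, 0.72], [0.8, 0, -97, 0, 0.84], [0.8, 0, -97, 0, 0.96], [0.8, 0, -97, 0, 1.08], [0.8, 0, -97, 0, 1.2], [0.8, 0, -97, 0, 1.32], [0.8, 0, -97, 0, 1.44], [0.8, 0, -97, 0, 1.54], [0.8, 0, -97, 0, 1.572], [0.8, 0, -97, 0, 1.572], [0.8, 0, -97, 0, 1.572], [0.8, 0, -97, 0, 1.572]],
])

```text
t: 9.32
position: [0.5977, -0.0227, 0.2515]
eef_rot: [[-0.996, 0.088, -0.002], [0.088, 0.996, -0.0], [0.002, -0.0, -1.0]]
ft_force: [0.4, 0.5, -0.0]
grip_width: 0.0682
```

```bash
python3 - <<'E'
from h import *
s=np.load('w3.npy',allow_pickle=True).item(); R=s['eef_rot'];p=np.array(s['position'])
T=lambda u,v,z:(R.T@(onz('wrist',(u,v),z,s)-p)*1e3).round(1)
print('gauge in w3',T(325,196.3,.141),T(325,262.6,.141))
s,w=snap('wrist','w4.png'); print(s['t'],s['position'],s['eef_rot'].round(3).tolist(),s['joint_pos'].round(2))
np.save('w4.npy',s,allow_pickle=True)
G=np.array([.6006,-.0221,.088]); print('grip px',proj('wrist',G,s),'tool',s['eef_rot'].T@(G-s['position'])*1e3)
E
```

```text
gauge in w3 [ 25.7   3.1 116.4] [-25.3   3.4 116.5]
9.3167 [ 0.5977203  -0.02267132  0.25146615] [[-0.996, 0.088, -0.002], [0.088, 0.996, -0.0], [0.002, -0.0, -1.0]] [ 0.23  0.33 -0.03 -0.   -1.22 -1.89]
grip px [321.58718618 219.35780937] tool [ -3.08487629   0.89032553 163.46098373]
```

View pics/w4.png

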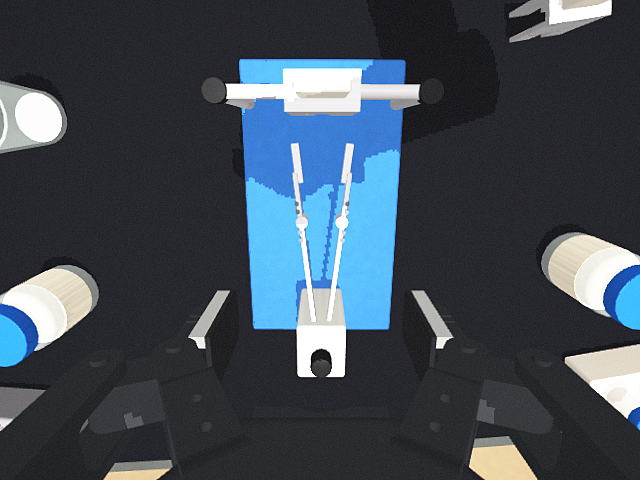

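move_arm([
  [[0.8, -3, 0.9, 30, 0], [0.8, -3, 0.9, 65, 0], [0.8, -3, 0.9, 95, 0], [0.8, -3, 0.9, 120, 0], [0.8, -3, 0.9, 145, 0], [0.8, -3, 0.9, 165, 0], [0.8, -3, 0.9, 178, 0], [0.8, -3, 0.9, 183, 0], [0.8, -3, 0.9, 183, 0], [0.8, -3, 0.9, 183, 0]],
], grip_force=20)

```text
t: 10.2
position: [0.6016, -0.022, 0.0698]
eef_rot: [[-0.996, 0.089, 0.001], [0.089, 0.996, -0.0], [-0.001, -0.0, -1.0]]
ft_force: [0.4, 0.2, 0.3]
grip_width: 0.0685
```

```bash
python3 - <<'E'
from h import *
s,w=snap('wrist','w5.png'); print(s['t'],s['position'],s['eef_rot'].round(3).tolist(),s['ft_force'])
np.save('w5.npy',s,allow_pickle=True)
G=np.array([.6006,-.0221,.088]); print('tool',s['eef_rot'].T@(G-s['position'])*1e3)
E
```

```text
10.2 [ 0.60162137 -0.02198828  0.06980918] [[-0.996, 0.089, 0.001], [0.089, 0.996, -0.0], [-0.001, -0.0, -1.0]] [0.35136366 0.15529007 0.34255852]
tool [  0.99411998  -0.20378985 -18.19152628]
```

View pics/w5.png

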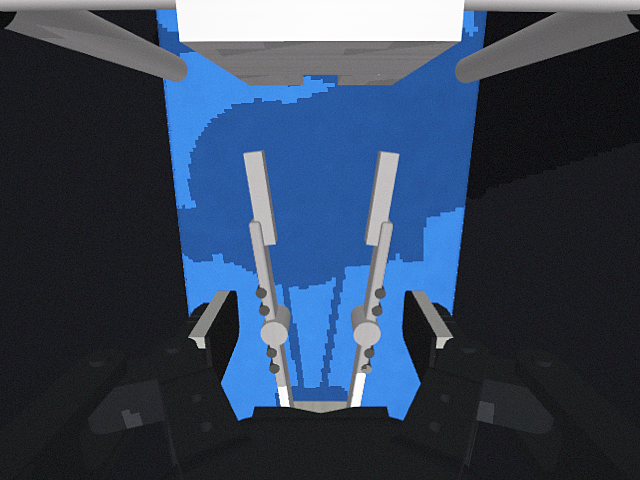

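Tips are at (258,155) and (383,155). The ridges, at about (274,333) and (366,333), lie centred between the pads. I'll squeeze gradually, stopping wide of the target first.

move_arm([
  [[0.7, 0, 0, 0, 0], [0.6, 0, 0, 0, 0], [0.55, 0, 0, 0, 0], [0.5, 0, 0, 0, 0], [0.47, 0, 0, 0, 0], [0.44, 0, 0, 0, 0], [0.41, 0, 0, 0, 0], [0.39, 0, 0, 0, 0], [0.38, 0, 0, 0, 0], [0.38, 0, 0, 0, 0], [0.38, 0, 0, 0, 0], [0.38, 0, 0, 0, 0]],
])

```text
t: 11.25
position: [0.6013, -0.022, 0.0695]
eef_rot: [[-0.996, 0.089, 0.0], [0.089, 0.996, -0.0], [-0.0, 0.0, -1.0]]
ft_force: [-1.0, 0.3, 3.1]
grip_width: 0.0322
```

```bash
cat > gap.py <<'E'
import sys
from h import *
def gap(f,s):
    g=cv2.GaussianBlur(cv2.imread(f),(0,0),.8)
    sat=g.max(2).astype(int)-g.min(2)
    out=[]
    for v in range(170,200,5):
        r=np.where((sat[v,200:440]<60)&(g.min(2)[v,200:440]>110))[0]+200
        L=r[r<320];Rr=r[r>=320]
        if len(L) and len(Rr):
            R=s['eef_rot'];p=np.array(s['position']);T=lambda u:(R.T@(onz('wrist',(u,v),.093,s)-p)*1e3)
            out.append([v,L.min(),L.max(),Rr.min(),Rr.max(),*np.round([T(Rr.min()-.5)[1]-T(L.max()+.5)[1],T(Rr.max()+.5)[1]-T(L.min()-.5)[1],(T(Rr.max())[1]+T(L.min())[1])/2, T(L.min())[0]],2)])
    for o in out: print(*o)
s5=np.load('w5.npy',allow_pickle=True).item()
if len(sys.argv)>2: gap('pics/w5.png',s5)
s,w=snap('wrist',sys.argv[1]); print(s['t'],s['position'].round(4),s['ft_force'].round(1),'grip',s['grip_width']*1e3,'-> gap',1.62*(s['grip_width']*1e3-20)); gap('pics/'+sys.argv[1],s)
E
python3 gap.py w6.png 1
```

```text
170 246 265 377 396 36.24 49.32 -0.03 59.59
175 247 266 376 395 35.72 48.85 -0.02 57.97
180 248 266 375 394 35.53 48.38 -0.02 56.33
185 248 267 374 393 35.01 48.23 -0.18 54.68
190 249 268 374 392 34.81 47.76 -0.18 53.02
195 250 269 373 391 34.28 47.28 -0.18 51.34
11.25 [ 0.6013 -0.022   0.0695] [-1.   0.3  3.1] grip 32.19775898329894 -> gap 19.760369552944283
170 273 291 351 369 19.21 31.59 -0.03 59.62
175 273 291 350 369 18.96 31.71 -0.02 58.0
180 274 292 350 368 18.7 31.17 -0.02 56.37
185 274 292 350 367 18.77 30.97 -0.18 54.72
190 275 292 349 367 18.51 30.75 -0.02 53.07
195 275 293 349 366 18.25 30.54 -0.18 51.4
```

move_arm([
  [[0.37, 0, 0, 0, 0], [0.36, 0, 0, 0, 0], [0.35, 0, 0, 0, 0], [0.34, 0, 0, 0, 0], [0.332, 0, 0, 0, 0], [0.326, 0, 0, 0, 0], [0.322, 0, 0, 0, 0], [0.32, 0, 0, 0, 0], [0.32, 0, 0, 0, 0], [0.32, 0, 0, 0, 0], [0.32, 0, 0, 0, 0]],
])

```text
t: 12.22
position: [0.6012, -0.022, 0.0695]
eef_rot: [[-0.996, 0.089, 0.0], [0.089, 0.996, -0.0], [-0.0, -0.0, -1.0]]
ft_force: [-1.3, 0.1, 6.4]
grip_width: 0.0276
```

```bash
python3 gap.py w7.png
```

```text
12.2167 [ 0.6012 -0.022   0.0695] [-1.3  0.1  6.4] grip 27.6298673541683 -> gap 12.360385113752649
170 285 302 339 357 11.73 23.78 -0.03 59.62
175 285 303 339 357 11.44 23.87 -0.02 58.0
180 286 303 339 356 11.49 23.3 -0.02 56.36
185 286 303 339 356 11.53 23.39 -0.02 54.72
190 286 303 338 356 11.24 23.48 -0.02 53.06
195 286 304 338 355 10.96 23.24 -0.18 51.39
```

move_arm([
  [[0.318, 0, 0, 0, 0], [0.317, 0, 0, 0, 0], [0.317, 0, 0, 0, 0], [0.317, 0, 0, 0, 0], [0.317, 0, 0, 0, 0], [0.317, 0, 0, 0, 0], [0.317, 0, 0, 0, 0], [0.317, 0, 0, 0, 0], [0.317, 0, 0, 0, 0], [0.317, 0, 0, 0, 0], [0.317, 0, 0, 0, 0], [0.317, 0, 0, 0, 0]],
])

```text
t: 13.27
position: [0.6012, -0.022, 0.0695]
eef_rot: [[-0.996, 0.089, 0.0], [0.089, 0.996, -0.0], [-0.0, -0.0, -1.0]]
ft_force: [-1.2, 0.6, 6.2]
grip_width: 0.0268
```

```bash
python3 gap.py w8.png; python3 -c "
import cv2
cv2.imwrite('pics/w8c.png',cv2.resize(cv2.imread('pics/w8.png')[0:400,180:460],(560,600)))"
```

```text
13.2667 [ 0.6012 -0.022   0.0695] [-1.2  0.6  6.2] grip 26.836390605587717 -> gap 11.074952781052101
170 286 303 339 356 11.4 23.13 -0.03 59.62
175 286 303 338 356 11.12 23.22 -0.02 58.0
180 286 303 338 356 11.16 23.31 -0.02 56.36
185 286 304 338 355 10.87 23.07 -0.18 54.72
190 287 304 338 355 10.91 22.82 -0.02 53.06
195 287 304 337 355 10.62 22.91 -0.01 51.39
```

View pics/w8c.png

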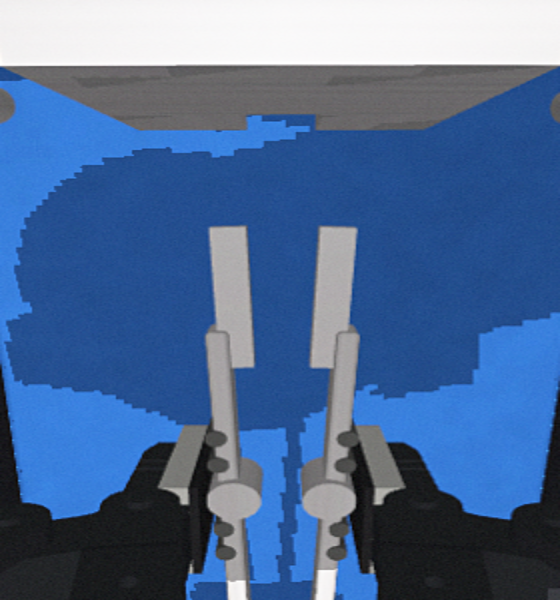

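The view shows the tips evenly spaced in front of the notch (notch centre at crop column 281, tip centre at 283). I'll hold and average several readings.

move_arm([
  [[0.317, 0, 0, 0, 0], [0.317, 0, 0, 0, 0], [0.317, 0, 0, 0, 0], [0.317, 0, 0, 0, 0], [0.317, 0, 0, 0, 0], [0.317, 0, 0, 0, 0], [0.317, 0, 0, 0, 0], [0.317, 0, 0, 0, 0], [0.317, 0, 0, 0, 0], [0.317, 0, 0, 0, 0], [0.317, 0, 0, 0, 0], [0.317, 0, 0, 0, 0], [0.317, 0, 0, 0, 0], [0.317, 0, 0, 0, 0], [0.317, 0, 0, 0, 0], [0.317, 0, 0, 0, 0], [0.317, 0, 0, 0, 0], [0.317, 0, 0, 0, 0]],
])

```text
t: 14.82
position: [0.6012, -0.022, 0.0696]
eef_rot: [[-0.996, 0.089, 0.0], [0.089, 0.996, -0.0], [-0.0, -0.0, -1.0]]
ft_force: [-1.8, -0.5, 5.8]
grip_width: 0.0272
```

```bash
python3 - <<'E'
from h import *
w=[]
for i in range(16): w.append(monitor.get_state()['grip_width']*1e3); im=cams.camera('wrist')
print(np.round(w,2),np.mean(w),1.62*(np.mean(w)-20))
E
python3 gap.py w9.png
```

```text
[27.24 27.04 27.34 27.23 27.24 27.06 27.   27.32 27.17 27.51 27.05 27.45
 26.95 27.13 27.17 26.99] 27.179723889278637 11.631152700631393
15.6167 [ 0.6012 -0.022   0.0696] [-1.9  0.2  5.2] grip 27.553771694253168 -> gap 12.237110144690133
170 286 303 339 356 11.4 23.13 -0.03 59.61
175 286 303 338 356 11.12 23.22 -0.02 57.99
180 286 303 338 356 11.16 23.31 -0.02 56.36
185 286 304 338 355 10.87 23.07 -0.18 54.71
190 287 304 338 355 10.92 22.83 -0.02 53.06
195 287 304 337 355 10.63 22.92 -0.01 51.39
```

move_arm([
  [[0.317, 0, 0, 0, 0], [0.317, 0, 0, 0, 0], [0.317, 0, 0, 0, 0], [0.317, 0, 0, 0, 0], [0.317, 0, 0, 0, 0], [0.317, 0, 0, 0, 0], [0.317, 0, 0, 0, 0], [0.317, 0, 0, 0, 0], [0.317, 0, 0, 0, 0], [0.317, 0, 0, 0, 0], [0.317, 0, 0, 0, 0], [0.317, 0, 0, 0, 0], [0.317, 0, 0, 0, 0], [0.317, 0, 0, 0, 0], [0.317, 0, 0, 0, 0], [0.317, 0, 0, 0, 0], [0.317, 0, 0, 0, 0], [0.317, 0, 0, 0, 0], [0.317, 0, 0, 0, 0], [0.317, 0, 0, 0, 0]],
])

```text
t: 17.33
position: [0.6012, -0.022, 0.0695]
eef_rot: [[-0.996, 0.089, 0.0], [0.089, 0.996, -0.0], [-0.0, -0.0, -1.0]]
ft_force: [-1.6, 0.4, 5.3]
grip_width: 0.0272
```

```bash
python3 gap.py w10.png && python3 -c "
from cell import r
print(r.job_done())"
```

```text
17.3333 [ 0.6012 -0.022   0.0695] [-1.6  0.4  5.3] grip 27.168526234044123 -> gap 11.613012499151479
170 286 303 339 356 11.4 23.13 -0.03 59.62
175 286 303 338 356 11.12 23.22 -0.02 58.0
180 286 303 338 356 11.16 23.3 -0.02 56.36
185 286 304 338 355 10.87 23.06 -0.18 54.72
190 287 304 338 355 10.91 22.82 -0.02 53.06
195 287 304 337 355 10.62 22.91 -0.01 51.39
the job is handed in; nothing more can be done
None
```

I hung the farthest of the three gauges on the bar and let go of it. I then squeezed the forceps to a tip gap of about 12 mm, held it for about 5 s, and handed the job in at 17.4 s still holding.

- **Gauge:** after release it hung upright, with its notch within about 0.5 mm of the middle between the tips. The last wrist view still showed the gauge hanging and the notch centred on the tips.
- **Gap:** the checks differ slightly. The wrist-camera gap, scaled so the open forceps read their known 39 mm, gave about 12.0–12.2 mm. The mean finger opening of 27.2 mm gave 11.6 mm, with single readings scattering by about ±0.3 mm of opening. The tips never came near shutting, and the picture did not change during the hold.
- **Forces:** a steady upward push of 5–6 N stayed on the wrist during the hold, far below the limits. My guess is that it comes from the pads swinging forward as they close.
- **Bystanders:** I kept the arm clear of the beaker, jars, bottle and dish and felt no unexpected contact. I did not measure their positions again at the end.

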